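Put the scoop away and snap the flip-top bin shut

ROBOT

A 7-joint arm with a two-finger parallel gripper is mounted at the origin on the work surface. World frame = base frame: x ahead of the robot, y to its left, z up, the work surface at z = 0. Lengths are in m, angles in rad, forces in N, time in s.
With the tool pointing down it reaches from about 0.4 to 0.875 m from the base axis. Payload 19.3 kg.
Tool frame: the origin (TCP) lies on the centre line of the jaws, within the pads' length; the fingertips stand 14 mm ahead of it and the grasp point (between the pads) lies 5 mm behind it; z points along the fingers, y is the line along which they close (so a half turn about z gives the same grasp; the last joint's range is limited). The gripper opens to 85 mm and grips with 20 to 120 N. Pads are 22 mm wide; open, the fingers measure 114 mm over their backs; the gripper's body (76 mm by 85 mm) begins 54 mm behind the grasp point. The pads swing forward as they close: fully open they stand 13 mm farther back than shut.
Start: joints at [1.275, 0.521, -0.036, 1.599, 0.021, 1.021, -0.113], TCP at [0.14, -0.609, 0.245] pointing down, gripper open.
Joint ranges: [-2.91, 2.91], [-0.3, 2.13], [-1.5, 1.42], [0.17, 2.43], [-1.26, 4.41], [0.16, 1.93], [-2.52, 2.52]. Speed limits (rad/s): [1.89, 1.89, 2.39, 2.39, 3.01, 3.01, 3.01].

INTERFACE

Orientations are given as [roll, pitch, yaw] about the fixed x, y, z axes, in that order (R = Rz(yaw) Ry(pitch) Rx(roll)).
In Python, from workcell import bot, grab_frame, regions_of gives the robot as it stands. The module is installed in compiled form; this text tells all that it offers.
- The arm moves only by the tool play_rows, never from a script. Its argument "plan" is a list of rows, each a list of 3 entries, a list of its own where there are three numbers: the shift along the tool's x, y, z in units of 2.5 cm (1.0 is 2.5 cm), then the turn, a rotation vector about the tool's x, y, z in units of 0.15 rad (1.0 is 0.15 rad), then the closure, from -1 (fully open) to 1 (shut). In form: [[[tx, ty, tz], [rx, ry, rz], jaw], ...]. A call has 1 to 20 rows; each row shifts and turns the commanded pose from where the row before left it, along the tool's axes as they then stand; what a row does not reach is not made up. A row lasts 1/8 s, in which the tool goes at most 62.5 mm and 10.7 degrees, less where a joint would pass 70% of its speed; a pose out of reach is approached as far as the arm can. A call with a number of a shift or a turn outside -1 to 1 is refused whole. A call with a gripper value outside its range is refused whole. The fingers move at their own pace and stop on an object; "newtons" is the grip in N (left out, the last holds). Time passes only in rows, so rows that do not move let the fingers close. It gives the time, the measured TCP pose, the force, the opening and the grip force at its end, in the units of the state.
- bot.observe(): the state, without advancing time (a new reading comes with each control period).
- grab_frame(name): name is "side" or "top" or "wrist"; returns a dict with "pixels" (384x512x3 uint8, red, green, blue), "depth" (384x512 float32, m along the optical axis (not along the pixel's ray), 0 where there is no reading), "camera_matrix" (3x3 intrinsics, pixels), "R" (3x3) and "t" (3): a world point X has camera coordinates R X + t. Camera axes: x right, y down, z forward; pixel columns grow to the right and rows downward; lengths in m; the calibration is good to about 2 mm. A picture is of the moment at which its call begins.
- bot.job_done(): hands the job in; it is judged then, once.
Trained networks look in the newest picture that a camera, given by its name, has taken for a name from the list of things; names that differ only in an ending like _2 or _b are one class to them, and where a whole thing is asked for, a point or a joint stands for the part that bears it (a point fixed in the world has none). Each returns a list of dicts, best first, with "p" (0 to 1); they miss things now and then, are a little off and sometimes report something else, mostly with a low value. They report only what shows in the picture. A call takes as long as a camera call. They do not tell look-alikes from the thing itself.
- regions_of(thing, camera): "mask" (384x512 bool, what is visible of it) and "box" ([left, top, right, bottom] in pixels, round what is visible of it).
The state is a dict: "clock": time; "qpos": joint angles; "qd": joint speeds; "joint_efforts": joint torques, N m; "position": TCP position; "tool_rot": TCP orientation; "force": force on the tool from outside, world axes, zero at the start; "moment": the same for the moment, N m; "grip_width": finger opening in m; "finger_force": force on a finger pad.
Only numpy, scipy, OpenCV 4.12 (cv2) and the standard library are available. Lean on these libraries where they do the work, as an engineer would, in place of code of your own. Each camera call takes 0.05 s, during which the arm holds its last target. There are 200 camera calls.

TASK

Put the steel scoop away in the white flip-top bin, standing upright on the bin's floor with its handle inside, then swing the lid over and press its front edge down until it snaps past its catch and is fully shut. Leave the other things on the counter where they are.

Things in the scene. Friction and masses are not known exactly. Their poses are not given: they have to be found in the camera images.
- bin: White plastic flip-top bin, fixed to the counter: an open box, outside 150 (x) by 220 (y) by 85 mm high, walls and floor 4 mm (inside 142 by 212 by 81 mm). Origin at the centre of its underside; z up; the lid is hinged along the rim on its +x side; the sprung catch is in the middle of the wall on its -x side. It stands turned by up to 0.3 rad.
- lid (a joint): Hinge of the bin's lid in rad: 0 fully shut, about 1.57 upright, 1.9 the open stop (leaning away from the bin's mouth). A stiff hinge: the lid stays where it is left. On the way down it meets the catch at about 0.1, where it stops unless pressed with about 10 N at the front edge; past about 0.04 it snaps to 0.
- lid_hinge (a point): Centre of the hinge line, at the bin's rim: in the bin's frame (75, 0, 85) mm; the hinge line runs along the bin's y. The lid is a flat plate 6 mm thick, 157 mm from hinge to front edge and 220 mm wide, lying on the rim when shut (top face 91 mm above the counter), with a tongue 60 mm wide and 36 mm long turned down at the middle of its front edge (164 mm from the hinge).
- lid_press (a point): Point on the lid's outer (top) face in the middle of its front edge, 145 mm from the hinge; moves with the lid.
- scoop: Stainless scoop, 155 mm long, 0.13 kg: a round open cup 48 mm across at its foot, 60 mm at the rim and 45 mm high, with a straight bar handle that sticks out level along the scoop's +x, 16 mm wide and 10 mm thick, from 28 to 125 mm from the cup's axis, its middle 38 mm above the foot. Origin at the centre of the cup's underside, z up. It stands upright on its foot on the counter.
- scoop_grip (a point): Middle of the scoop's handle, 75 mm from the cup's axis along the scoop's x and 38 mm above its foot.
- jar: Bystander: glass jar with twist cap, 76 mm across, 130 mm high; origin at the centre of its underside.
- dish: Bystander: round white ceramic dish, 140 mm across, 45 mm high, on a gray 6 mm silicone trivet; origin at the centre of its underside.
- sifter: Bystander: stainless sifter, an open cup 100 mm across and 90 mm high with a loop handle along its x; origin at the centre of its underside.
- mug: Bystander: white ceramic mug, 80 mm across, 95 mm high, handle on its +y side; origin at the centre of its underside.
- spoon: Bystander: wooden spoon, 200 mm long, lying flat on the counter; origin at its underside.
Things that resemble listed ones, but are neither listed nor needed, are in the scene too. Leave any blue, orange or purple look-alike of the scoop alone.

How it is judged:
By the outcome, as a careful person would: the job done as asked, in the order asked, and still so for the second after the job is handed in, with the robot touching nothing.
It also fails if it takes over 61 s, if anything falls off the work surface, if the arm or the gripper's body presses on something with over 40 N, if the wrist force passes 120 N, or if a joint passes its speed limit or range.

## Working session

There is one attempt and no reset: what is moved stays moved. The work goes in short steps, Python scripts to look and compute and a tool call to move; the robot and the scene stay as the last step left them, time stands still between calls to the robot, and variables do not carry over. Pictures are saved under pics/ and viewed, at most 10 in all, crops included, and the job is handed in when it is done.

Besides the shell and the picture viewer there is one more tool, called after "Call:" as name(argument=value, ...) on one line, values as JSON. play_rows: Moves the arm, as the interface text tells. Its arguments: {"type":"object","properties":{"plan":{"type":"array"},"newtons":{"type":"number"}},"required":["plan"]}

```bash
mkdir -p pics
cat > h.py <<'E'
import numpy as np, cv2
from workcell import bot, grab_frame, regions_of
def world(f, mask=None):
    d=f["depth"]; K=f["camera_matrix"]; v,u=np.nonzero((d>0)&(mask if mask is not None else True))
    z=d[v,u]; c=np.stack([(u-K[0,2])/K[0,0]*z,(v-K[1,2])/K[1,1]*z,z],1)
    return (c-f["t"])@f["R"], u, v
def save(f,n): cv2.imwrite("pics/"+n,f["pixels"][:,:,::-1])
E
python3 - <<'E'
from h import *
s=bot.observe(); print(s["clock"],s["position"],s["tool_rot"],s["grip_width"])
ims=[]
for n in("side","top"):
    f=grab_frame(n); ims.append(f["pixels"])
    print(n,f["camera_matrix"][0,0],(-f["R"].T@f["t"]).round(3))
    for th in("bin","lid","scoop","jar","dish","sifter","mug","spoon"):
        for r in regions_of(th,n)[:4]:
            P,u,v=world(f,r["mask"])
            print(th,round(r["p"],2),r["box"],np.median(P,0).round(3),np.percentile(P,2,0).round(3),np.percentile(P,98,0).round(3)) if len(P) else 0
    save(f,n+"0.png")
E
```

```text
0.0 [ 0.13982389 -0.60882689  0.24470966] [-3.14041796e+00  8.44205889e-05  2.25787152e-01] 0.0854372772426214
side 348.9365410848677 [0.416 1.132 0.996]
bin 0.67 [229.5, 122.8, 279.3, 196.2] [ 0.537 -0.132  0.04 ] [ 0.441 -0.237 -0.   ] [0.625 0.002 0.248]
lid 0.58 [229.6, 130.4, 241.4, 179.5] [ 0.605 -0.084  0.173] [ 0.587 -0.186  0.086] [0.624 0.006 0.251]
scoop 0.92 [235.6, 228.4, 273.6, 248.8] [0.529 0.243 0.036] [0.436 0.218 0.004] [0.561 0.289 0.046]
scoop 0.87 [285.5, 246.1, 314.8, 277.0] [0.32  0.364 0.036] [0.285 0.297 0.002] [0.385 0.411 0.047]
scoop 0.7 [282.8, 201.2, 306.3, 227.7] [0.361 0.133 0.034] [ 0.307  0.059 -0.   ] [0.396 0.182 0.047]
scoop 0.64 [278.8, 298.8, 318.8, 346.9] [0.311 0.595 0.035] [0.277 0.523 0.002] [0.377 0.642 0.047]
jar 0.57 [190.3, 174.8, 206.5, 212.2] [0.741 0.099 0.086] [0.711 0.044 0.002] [0.78  0.111 0.132]
dish 0.67 [172.4, 218.6, 208.6, 252.4] [0.729 0.265 0.027] [0.662 0.22  0.008] [0.785 0.346 0.052]
dish 0.38 [228.7, 124.1, 271.3, 195.8] [ 0.536 -0.13   0.041] [ 0.444 -0.234  0.   ] [0.621 0.002 0.248]
sifter 0.64 [218.2, 127.5, 241.0, 
[... 989 characters left out ...]
.1, 213.5] [0.528 0.249 0.035] [0.434 0.211 0.   ] [0.564 0.284 0.047]
jar 0.8 [256.0, 118.8, 278.8, 143.7] [0.734 0.071 0.127] [0.713 0.038 0.018] [0.776 0.104 0.135]
dish 0.61 [382.8, 182.5, 397.5, 236.9] [ 0.463 -0.406  0.014] [ 0.372 -0.428  0.002] [ 0.558 -0.389  0.024]
dish 0.59 [196.7, 119.8, 232.8, 157.0] [0.734 0.286 0.025] [0.667 0.221 0.009] [0.788 0.343 0.053]
sifter 0.65 [369.2, 132.4, 403.9, 168.7] [ 0.69  -0.393  0.037] [ 0.633 -0.426 -0.   ] [ 0.75  -0.33   0.093]
mug 0.66 [293.3, 113.2, 324.1, 143.5] [ 0.772 -0.102  0.044] [ 0.723 -0.139  0.002] [ 0.8   -0.039  0.098]
spoon 0.63 [385.6, 185.1, 397.6, 234.8] [ 0.459 -0.406  0.014] [ 0.372 -0.428  0.002] [ 0.56  -0.389  0.024]
```

View pics/top0.png

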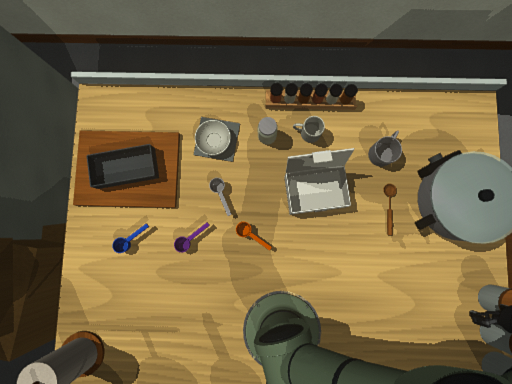

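Run:
```python
from h import *
f=grab_frame("top"); 
for r in regions_of("scoop","top")[:4]:
    P,u,v=world(f,r["mask"]); b=r["box"]
    px=f["pixels"][v,u]; print(np.array(b).round(),px.mean(0), np.median(px,0))
    # cup rim / axis: fit from points
    A=P[P[:,2]>0.028,:2]
    c,(w,h),a=cv2.minAreaRect(A.astype(np.float32)); print(" rect",np.round(c,3),round(w,3),round(h,3),round(a,1))
    m=A.mean(0); e=np.linalg.svd(A-m)[2][0]
    print(" mean",m.round(3),"axis",e.round(3))
    t=(A-m)@e; n=(A-m)@[-e[1],e[0]]
    for lo in np.arange(-.09,.1,.015):
        k=(t>=lo)&(t<lo+.015)
        if k.sum()>2: print("  ",round(lo,3),k.sum(),np.ptp(n[k]).round(3),np.median(n[k]).round(3))
# bin rim
P,u,v=world(f,None)
k=(abs(P[:,2]-.085)<.006)&(abs(P[:,0]-.54)<.12)&(abs(P[:,1]+.12)<.14)
c,wh,a=cv2.minAreaRect(P[k][:,:2].astype(np.float32)); print("rim",c,wh,a); print(cv2.boxPoints((c,wh,a)).round(3))
r=regions_of("lid","top")[0]; Q,_,_=world(f,r["mask"]); Q=Q[Q[:,2]>.1]
m=Q.mean(0); print("lid",m,np.linalg.svd(Q-m)[2].round(3))
```

```text
[174. 221. 209. 252.] [77.14041096 39.70205479 88.62328767] [87. 41. 98.]
 rect [0.349 0.351] 0.057 0.15 50.9
 mean [0.341 0.349] axis [-0.61   0.793]
   -0.09 7 0.01 -0.001
   -0.075 17 0.015 -0.002
   -0.06 14 0.012 -0.0
   -0.045 10 0.01 0.001
   -0.03 13 0.01 0.001
   -0.015 16 0.015 0.002
   0.0 18 0.015 0.002
   0.015 15 0.048 0.009
   0.03 9 0.057 -0.022
   0.045 13 0.053 -0.018
   0.06 26 0.041 -0.001
[208. 176. 232. 214.] [110.35880399 106.11960133  98.42524917] [123. 120. 109.]
 rect [0.501 0.232] 0.151 0.058 36.0
 mean [0.496 0.239] axis [-0.904 -0.427]
   -0.075 27 0.049 0.001
   -0.06 13 0.057 -0.023
   -0.045 10 0.058 -0.022
   -0.03 15 0.038 0.002
   -0.015 16 0.016 0.001
   0.0 18 0.015 0.001
   0.015 16 0.015 0.0
   0.03 17 0.014 -0.0
   0.045 18 0.016 -0.0
   0.06 16 0.014 0.0
   0.075 3 0.009 -0.002
[108. 226. 151. 254.] [ 46.55080214  59.81283422 103.60962567] [28. 59. 98.]
 rect [0.327 0.57 ] 0.057 0.152 28.4
 mean [0.331 0.581] axis [-0.591  0.807]
   -0.09 12 0.013 -0.001
   -0.075 16 0.017 -0.002
   -0.06 19 0.015 -0.002
   -0.045 17 0.014 0.001
   -0.03 18 0.015 0.001
   -0.015 19 0.015 0.001
   0.0 23 0.022 0.003
   0.015 18 0.051 0.016
   0.03 16 0.058 -0.021
   0.045 20 0.055 -0.018
   0.06 31 0.036 0.001
[236. 224. 270. 247.] [144.30894309  64.18699187   3.82926829] [172.  75.   0.]
 rect [0.341 0.12 ] 0.145 0.05 46.6
 mean [0.34  0.105] axis [-0.496 -0.868]
   -0.09 5 0.019 0.008
   -0.075 7 0.051 -0.016
   -0.06 3 0.003 -0.02
   -0.045 9 0.029 -0.004
   -0.03 15 0.013 0.003
   -0.015 15 0.012 0.002
   0.0 15 0.013 0.001
   0.015 16 0.013 0.0
   0.03 14 0.012 -0.0
   0.045 14 0.011 -0.002
rim (0.5245522260665894, -0.12066251039505005) (0.15726527571678162, 0.22114042937755585) 8.69747257232666
[[ 0.43  -0.023]
 [ 0.464 -0.242]
 [ 0.619 -0.218]
 [ 0.586  0.001]]
lid [ 0.61247518 -0.10432504  0.19099526] [[ 0.149 -0.989 -0.008]
 [ 0.078  0.003  0.997]
 [-0.986 -0.149  0.078]]
```

Call:
play_rows(plan=[[[0, 0, 0], [0, 0, -0.72], -1], [[0, 0, 0], [0, 0, -0.72], -1], [[0.95, -0.38, 0], [0, 0, 0], -1], [[0.95, -0.38, 0], [0, 0, 0], -1], [[0.95, -0.38, 0], [0, 0, 0], -1], [[0.95, -0.38, 0], [0, 0, 0], -1], [[0.95, -0.38, 0], [0, 0, 0], -1], [[0.95, -0.38, 0], [0, 0, 0], -1], [[0.95, -0.38, 0], [0, 0, 0], -1], [[0.95, -0.38, 0], [0, 0, 0], -1], [[0.95, -0.38, 0], [0, 0, 0], -1], [[0.95, -0.38, 0], [0, 0, 0], -1], [[0.95, -0.38, 0], [0, 0, 0], -1], [[0.95, -0.38, 0], [0, 0, 0], -1], [[0.95, -0.38, 0], [0, 0, 0], -1], [[0.95, -0.38, 0], [0, 0, 0], -1], [[0.95, -0.38, 0], [0, 0, 0], -1]])

```text
clock: 3.18
position: [0.4016, -0.3274, 0.2454]
tool_rot: [3.141, -0.0, 0.442]
force: [-0.2, -0.4, 0.5]
grip_width: 0.0854
finger_force: 0.0
```

Call:
play_rows(plan=[[[0.64, -1, 0], [0, 0, 0], -1], [[0.64, -1, 0], [0, 0, 0], -1], [[0.64, -1, 0], [0, 0, 0], -1], [[0.64, -1, 0], [0, 0, 0], -1], [[0.64, -1, 0], [0, 0, 0], -1], [[0.64, -1, 0], [0, 0, 0], -1], [[0.64, -1, 0], [0, 0, 0], -1], [[0.64, -1, 0], [0, 0, 0], -1], [[0.64, -1, 0], [0, 0, 0], -1], [[0.64, -1, 0], [0, 0, 0], -1], [[0.64, -1, 0], [0, 0, 0], -1], [[0.64, -1, 0], [0, 0, 0], -1], [[0.64, -1, 0], [0, 0, 0], -1], [[0.64, -1, 0], [0, 0, 0], -1], [[0.64, -1, 0], [0, 0, 0], -1], [[0.64, -1, 0], [0, 0, 0], -1], [[0.64, -1, 0], [0, 0, 0], -1], [[0.64, -1, 0], [0, 0, 0], -1], [[0.64, -1, 0], [0, 0, 0], -1], [[0, 0, 0], [0, 0, 0], -1]])

```text
clock: 5.68
position: [0.4725, 0.2334, 0.2452]
tool_rot: [-3.141, -0.0, 0.444]
force: [0.3, -0.9, -0.1]
grip_width: 0.0852
finger_force: 0.0
```

```bash
cat >> h.py <<'E'
from scipy.spatial.transform import Rotation as Rt
def pose():
    s=bot.observe(); R=Rt.from_euler("xyz",s["tool_rot"]).as_matrix()
    print("t",round(s["clock"],2),"p",s["position"].round(4),"rpy",s["tool_rot"].round(3),"F",np.round(s["force"],1),"w",round(s["grip_width"],4),"ff",np.round(s["finger_force"],1),"q",np.round(s["qpos"],2)); return s,R
def units(R,p,target): print("units",(R.T@(np.array(target)-p)/.025).round(2))
E
python3 - <<'E'
from h import *
s,R=pose()
f=grab_frame("wrist"); save(f,"w1.png")
for r in regions_of("scoop","wrist")[:3]:
    P,u,v=world(f,r["mask"]); print(r["p"],np.round(r["box"]),len(P),f["pixels"][v,u].mean(0).round())
    A=P[(P[:,2]>.028)&(P[:,2]<.06)]
    m=A[:,:2].mean(0); e=np.linalg.svd(A[:,:2]-m,full_matrices=False)[2][0]; e=e if e[0]<0 else -e
    t=(A[:,:2]-m)@e;n=(A[:,:2]-m)@[-e[1],e[0]]
    for lo in np.arange(-.09,.11,.01):
        k=(t>=lo)&(t<lo+.01)
        if k.sum()>5: print("  ",round(lo,3),k.sum(),np.ptp(n[k]).round(3),np.median(n[k]).round(4),np.median(A[k],0).round(3))
    print(m,e,t.min(),t.max())
E
```

```text
t 5.67 p [0.4725 0.2334 0.2452] rpy [-3.141 -0.     0.444] F [ 0.3 -0.9 -0.1] w 0.0852 ff 0.0 q [-0.22  0.4  -0.46  1.84  0.21  0.95 -1.9 ]
0.75 [  0. 136.  30. 154.] 369 [ 33.  68. 131.]
   -0.02 84 0.015 -0.0001 [0.383 0.516 0.04 ]
   -0.01 112 0.016 0.0004 [0.377 0.521 0.043]
   -0.0 97 0.016 -0.0008 [0.371 0.529 0.043]
   0.01 69 0.015 0.0007 [0.364 0.535 0.043]
[0.37396676 0.52461712] [-0.72559302  0.68812409] -0.013638883595058817 0.022612458487882212
0.71 [238.  86. 285. 211.] 2923 [108. 103. 100.]
   -0.07 166 0.041 -0.0002 [0.563 0.27  0.045]
   -0.06 111 0.054 0.0165 [0.558 0.251 0.044]
   -0.05 90 0.059 0.0231 [0.55  0.241 0.044]
   -0.04 95 0.058 0.023 [0.54  0.236 0.043]
   -0.03 110 0.054 0.0158 [0.528 0.236 0.043]
   -0.02 184 0.041 -0.0006 [0.514 0.248 0.044]
   -0.01 103 0.015 -0.0004 [0.507 0.244 0.043]
   -0.0 100 0.015 -0.0002 [0.498 0.24  0.043]
   0.01 96 0.016 0.0001 [0.489 0.236 0.043]
   0.02 94 0.014 -0.0009 [0.48  0.233 0.043]
   0.03 88 0.014 0.0005 [0.471 0.228 0.043]
   0.04 91 0.015 -0.0004 [0.462 0.224 0.043]
   0.05 82 0.015 -0.0002 [0.453 0.219 0.043
[... 376 characters left out ...]
055 0.0254 [0.4   0.149 0.042]
   -0.04 45 0.056 -0.0253 [0.352 0.164 0.041]
   -0.03 91 0.053 -0.0215 [0.349 0.153 0.039]
   -0.02 203 0.043 -0.0039 [0.357 0.134 0.037]
   -0.01 73 0.018 0.0012 [0.357 0.127 0.044]
   -0.0 57 0.015 0.001 [0.352 0.117 0.043]
   0.01 56 0.015 0.0004 [0.346 0.11  0.043]
   0.02 59 0.015 0.0014 [0.341 0.101 0.043]
   0.03 54 0.015 0.0008 [0.335 0.093 0.043]
   0.04 57 0.015 0.0017 [0.33  0.085 0.043]
   0.05 59 0.015 0.0013 [0.324 0.076 0.043]
   0.06 58 0.015 0.0015 [0.319 0.068 0.043]
   0.07 54 0.015 0.0008 [0.313 0.059 0.043]
   0.08 26 0.014 0.0007 [0.308 0.052 0.043]
[0.35360429 0.12247158] [-0.5558701  -0.83126917] -0.06599438070692489 0.08602651756807987
```

Call:
play_rows(plan=[[[0.46, 0.18, 0], [0, 0, 0.13], -1], [[0, 0, 1], [0, 0, 0], -1], [[0, 0, 1], [0, 0, 0], -1], [[0, 0, 1], [0, 0, 0], -1], [[0, 0, 1], [0, 0, 0], -1], [[0, 0, 1], [0, 0, 0], -1], [[0, 0, 1], [0, 0, 0], -1], [[0, 0, 1], [0, 0, 0], -1], [[0, 0, 0.75], [0, 0, 0], -1], [[0, 0, 0.5], [0, 0, 0], -1], [[0, 0, 0.25], [0, 0, 0], -1], [[0, 0, 0], [0, 0, 0], -1]], newtons=80)

```text
clock: 7.28
position: [0.4852, 0.2322, 0.0328]
tool_rot: [3.142, -0.0, 0.422]
force: [0.2, -0.2, 0.1]
grip_width: 0.0856
finger_force: 0.0
```

Call:
play_rows(plan=[[[0, 0, 0], [0, 0, 0], 1], [[0, 0, 0], [0, 0, 0], 1], [[0, 0, 0], [0, 0, 0], 1], [[0, 0, 0], [0, 0, 0], 1], [[0, 0, 0], [0, 0, 0], 1], [[0, 0, 0], [0, 0, 0], 1], [[0, 0, 0], [0, 0, 0], 1], [[0, 0, 0], [0, 0, 0], 1]])

```text
clock: 8.28
position: [0.4851, 0.2322, 0.0329]
tool_rot: [3.142, -0.0, 0.422]
force: [-0.3, -1.3, 5.2]
grip_width: 0.0142
finger_force: 77.5
```

Call:
play_rows(plan=[[[0, 0, -0.5], [0, 0, 0], 1], [[0, 0, -1], [0, 0, 0], 1], [[0, 0, -1], [0, 0, 0], 1], [[0, 0, -1], [0, 0, 0], 1], [[0, 0, -1], [0, 0, 0], 1], [[0, 0, -1], [0, 0, 0], 1], [[0, 0, -0.5], [0, 0, -0.67], 1], [[0, 0, 0], [0, 0, -0.8], 1], [[0, 0, 0], [0, 0, -0.8], 1], [[0, 0, 0], [0, 0, -0.8], 1], [[0, 0, 0], [0, 0, -0.8], 1], [[0, 0, 0], [0, 0, -0.8], 1], [[0, 0, 0], [0, 0, -0.8], 1], [[0, 0, 0], [0, 0, -0.8], 1], [[0, 0, 0], [0, 0, -0.8], 1], [[0, 0, 0], [0, 0, -0.8], 1], [[0, 0, 0], [0, 0, -0.8], 1], [[0, 0, 0], [0, 0, 0], 1]])

```text
clock: 10.52
position: [0.485, 0.232, 0.1832]
tool_rot: [-3.141, 0.0, 1.722]
force: [0.2, -0.3, -1.1]
grip_width: 0.0143
finger_force: 77.5
```

Run:
```python
from h import *
s,R=pose()
units(R,s["position"],[.518,-.134,.183])
f=grab_frame("wrist"); g=grab_frame("side")
im=np.hstack([f["pixels"][::1,:400],g["pixels"][:,120:520]])[:,:,::-1]; cv2.imwrite("pics/c1.png",im)
```

```text
t 10.53 p [0.485  0.232  0.1832] rpy [-3.141  0.     1.722] F [ 0.2 -0.3 -1.1] w 0.0143 ff 77.5 q [-0.01  0.56 -0.75  1.86  0.47  0.91 -0.84]
units [-1.467e+01 -9.000e-01  1.000e-02]
```

View pics/c1.png

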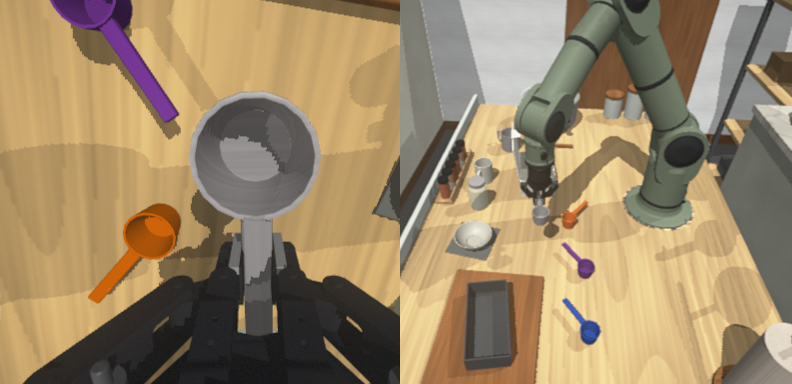

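The scoop is gripped squarely: in the wrist view its cup is at (255,155) with the handle in the jaws, and in the side view it hangs level at about (540,213).

Call:
play_rows(plan=[[[-0.98, -0.06, 0], [0, 0, 0], 1], [[-0.98, -0.06, 0], [0, 0, 0], 1], [[-0.98, -0.06, 0], [0, 0, 0], 1], [[-0.98, -0.06, 0], [0, 0, 0], 1], [[-0.98, -0.06, 0], [0, 0, 0], 1], [[-0.98, -0.06, 0], [0, 0, 0], 1], [[-0.98, -0.06, 0], [0, 0, 0], 1], [[-0.98, -0.06, 0], [0, 0, 0], 1], [[-0.98, -0.06, 0], [0, 0, 0], 1], [[-0.98, -0.06, 0], [0, 0, 0], 1], [[-0.98, -0.06, 0], [0, 0, 0], 1], [[-0.98, -0.06, 0], [0, 0, 0], 1], [[-0.98, -0.06, 0], [0, 0, 0], 1], [[-0.98, -0.06, 0], [0, 0, 0], 1], [[-0.95, -0.06, 0], [0, 0, 0], 1], [[0, 0, 0], [0, 0, 0], 1]])

```text
clock: 12.62
position: [0.5182, -0.1354, 0.1828]
tool_rot: [-3.141, 0.001, 1.718]
force: [0.1, 0.3, -1.5]
grip_width: 0.0144
finger_force: 77.6
```

Run:
```python
from h import *
s,R=pose()
f=grab_frame("wrist"); g=grab_frame("top")
im=np.hstack([f["pixels"][::1,:400],cv2.resize(g["pixels"][100:292,200:400],(400,384))])[:,:,::-1]; cv2.imwrite("pics/c2.png",im)
P,u,v=world(f); c,a=np.array([.521,-.121]),.151
B=(P[:,:2]-c)@np.array([[np.cos(a),-np.sin(a)],[np.sin(a),np.cos(a)]])
for lo in (-.08,-.04,0,.04,.08):
    k=(abs(P[:,2]-.085)<.004)&(abs(B[:,1]-lo)<.015)
    x=B[k,0]; print(lo,k.sum(),np.percentile(x[x<0],[5,50,95]).round(4) if (x<0).any() else 0,np.percentile(x[x>0],[5,50,95]).round(4) if (x>0).any() else 0)
k=(abs(P[:,2]-.085)<.004)&(abs(B[:,0])<.05)&(abs(B[:,1])<.14)
y=B[k,1]; print("y",[np.percentile(q,[5,50,95]).round(4) for q in (y[y<0],y[y>.09]) if len(q)])
k=(P[:,2]<.012)&(abs(B[:,0])<.06)&(abs(B[:,1])<.1); print("floor",np.median(P[k,2]))
```

```text
t 12.62 p [ 0.5182 -0.1354  0.1828] rpy [-3.141e+00  1.000e-03  1.718e+00] F [ 0.1  0.3 -1.5] w 0.0144 ff 77.6 q [ 0.67  0.55 -0.72  1.87  0.46  0.9  -0.12]
-0.08 218 [-0.0682 -0.0659 -0.0646] [0.0762 0.077  0.0784]
-0.04 251 [-0.0684 -0.0661 -0.0648] [0.076  0.0767 0.0784]
0 296 [-0.0685 -0.0663 -0.0648] [0.0758 0.0766 0.0786]
0.04 351 [-0.0687 -0.0665 -0.065 ] [0.0757 0.0765 0.0786]
0.08 424 [-0.0688 -0.0666 -0.0652] [0.0756 0.0765 0.0786]
y [array([0.1064, 0.1081, 0.1102])]
floor 0.004289183162294095
```

View pics/c2.png

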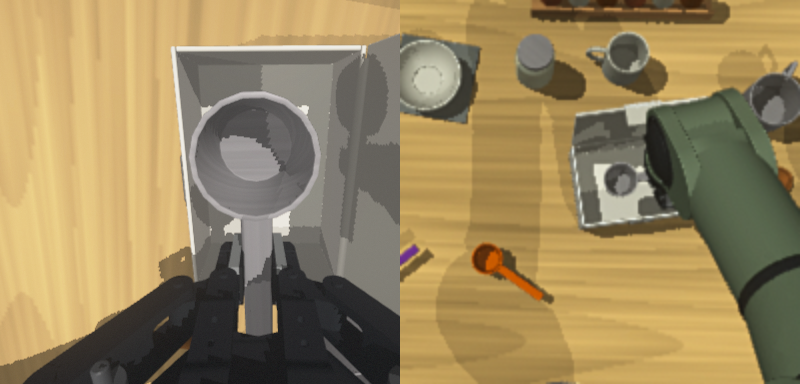

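The cup sits over the bin's mouth: wrist view cup at (255,155), with the bin's walls at columns 178 and 350.

Call:
play_rows(plan=[[[0, 0.3, 0.5], [0, 0, 0], 1], [[0, 0, 1], [0, 0, 0], 1], [[0, 0, 1], [0, 0, 0], 1], [[0, 0, 1], [0, 0, 0], 1], [[0, 0, 1], [0, 0, 0], 1], [[0, 0, 0.6], [0, 0, 0], 1], [[0, 0, 0.3], [0, 0, 0], 1], [[0, 0, 0.2], [0, 0, 0], 1], [[0, 0, 0.1], [0, 0, 0], 1], [[0, 0, 0.1], [0, 0, 0], 1], [[0, 0, 0], [0, 0, 0], 1]])

```text
clock: 14.1
position: [0.5258, -0.1327, 0.0379]
tool_rot: [3.141, 0.0, 1.723]
force: [0.5, -0.8, -0.9]
grip_width: 0.0144
finger_force: 77.6
```

Call:
play_rows(plan=[[[0, 0, 0.04], [0, 0, 0], 1], [[0, 0, 0], [0, 0, 0], 0.4], [[0, 0, 0], [0, 0, 0], 0.2], [[0, 0, 0], [0, 0, 0], 0.1], [[0, 0, 0], [0, 0, 0], 0], [[0, 0, 0], [0, 0, 0], 0], [[0, 0, -0.5], [0, 0, 0], 0], [[0, 0, -1], [0, 0, 0], 0], [[0, 0, -1], [0, 0, 0], 0], [[0, 0, -1], [0, 0, 0], 0], [[0, 0, -1], [0, 0, 0], 0], [[0, 0, -1], [0, 0, 0], 0], [[0, 0, -1], [0, 0, 0], 0], [[0, 0, 0], [0, 0, 0], 0]])

```text
clock: 15.85
position: [0.5265, -0.1326, 0.2016]
tool_rot: [3.139, 0.001, 1.723]
force: [0.3, 0.4, 0.2]
grip_width: 0.0424
finger_force: 0.0
```

Run:
```python
from h import *
s,R=pose()
f=grab_frame("wrist"); save(f,"w3.png")
P,u,v=world(f); c,a=np.array([.527,-.120]),.151
B=(P[:,:2]-c)@np.array([[np.cos(a),-np.sin(a)],[np.sin(a),np.cos(a)]])
k=(abs(P[:,2]-.085)<.004)&(abs(B[:,1])<.1); x=B[k,0]
print([np.percentile(q,[5,50,95]).round(4) for q in (x[x<0],x[x>0])])
for r in regions_of("scoop","wrist")[:2]:
    k=r["mask"][v,u]; print(r["p"],np.percentile(P[k],[2,50,98],axis=0).round(3),np.percentile(B[k],[2,98],axis=0).round(3))
    kk=k&(B[:,1]<0); print("handle z",np.percentile(P[kk,2],[5,50,95]))
k=(P[:,2]>.1)&(P[:,2]<.3)&(B[:,0]>.06)&(abs(B[:,1])<.11)&(B[:,0]<.16)
print(k.sum()); 
for z in np.arange(.09,.26,.02):
    q=k&(abs(P[:,2]-z)<.01)
    if q.sum()>10: print(round(z,3),q.sum(),np.percentile(B[q,0],[5,50,95]).round(4),np.ptp(B[q,1]).round(3))
```

```text
t 15.85 p [ 0.5265 -0.1326  0.2016] rpy [3.139e+00 1.000e-03 1.723e+00] F [0.3 0.4 0.2] w 0.0424 ff 0.0 q [ 0.67  0.53 -0.74  1.84  0.44  0.94 -0.11]
[array([-0.0747, -0.0724, -0.0709]), array([0.0697, 0.0706, 0.0727])]
0.63 [[ 0.492 -0.189  0.007]
 [ 0.524 -0.087  0.038]
 [ 0.544 -0.049  0.05 ]] [[-0.028 -0.07 ]
 [ 0.023  0.073]]
handle z [0.04591301 0.04726559 0.04838916]
49791
0.11 2725 [0.077  0.0784 0.0799] 0.204
0.13 3476 [0.0798 0.0813 0.0827] 0.2
0.15 4362 [0.0826 0.0841 0.0855] 0.187
0.17 5851 [0.0854 0.087  0.0885] 0.167
0.19 8327 [0.0882 0.0898 0.0913] 0.191
0.21 10528 [0.0909 0.0924 0.0941] 0.156
0.23 4408 [0.0934 0.0948 0.0965] 0.136
0.25 9760 [0.068  0.0786 0.0976] 0.076
```

View pics/w3.png

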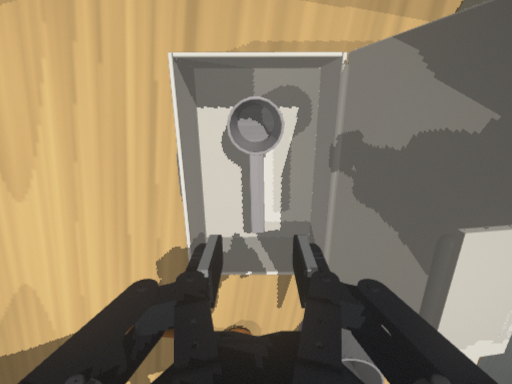

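The scoop stands upright in the bin: its cup is at (255,125), its handle runs to (257,230), and everything is below the rim. Next I go behind the lid with closed fingers.

Call:
play_rows(plan=[[[0.5, 0, -1], [0, 0, 0], 1], [[0, 0, -1], [0, 0, 0], 1], [[0, 0, -1], [0, 0, 0], 1], [[0, 0, -1], [0, 0, 0], 1], [[0, 0.95, 0], [0, 0, 0], 1], [[0, 0.95, 0], [0, 0, 0], 1], [[0, 0.95, 0], [0, 0, 0], 1], [[0, 0.95, 0], [0, 0, 0], 1], [[0, 0.95, 0], [0, 0, 0], 1], [[0, 0.95, 0], [0, 0, 0], 1], [[0, 0, 0], [0, 0, 0], 1], [[0, 0, 0.8], [0, 0, 0], 1], [[0, 0, 0.8], [0, 0, 0], 1], [[0, 0, 0.8], [0, 0, 0], 1], [[0, 0, 0.7], [0, 0, 0], 1], [[0, 0, 0], [0, 0, 0], 1]])

```text
clock: 17.95
position: [0.6641, -0.0987, 0.2202]
tool_rot: [-3.139, -0.001, 1.723]
force: [-0.4, -0.2, 0.8]
grip_width: -0.0003
finger_force: 0.0
```

```bash
cat >> h.py <<'E'
def b():
    s,R=pose(); a=.151; d=s["position"][:2]-[.527,-.120]
    print("bin mm",(1e3*np.array([d[0]*np.cos(a)+d[1]*np.sin(a),-d[0]*np.sin(a)+d[1]*np.cos(a),s["position"][2]])).round(1))
E
python3 - <<'E'
from h import *
b()
f=grab_frame("side"); cv2.imwrite("pics/s2.png",cv2.resize(f["pixels"][60:220,150:350,::-1],(800,600)))
E
```

```text
t 17.95 p [ 0.6641 -0.0987  0.2202] rpy [-3.139e+00 -1.000e-03  1.723e+00] F [-0.4 -0.2  0.8] w -0.0003 ff 0.0 q [ 0.48  0.71 -0.71  1.46  0.48  1.15 -0.15]
bin mm [138.7   0.4 220.2]
```

View pics/s2.png

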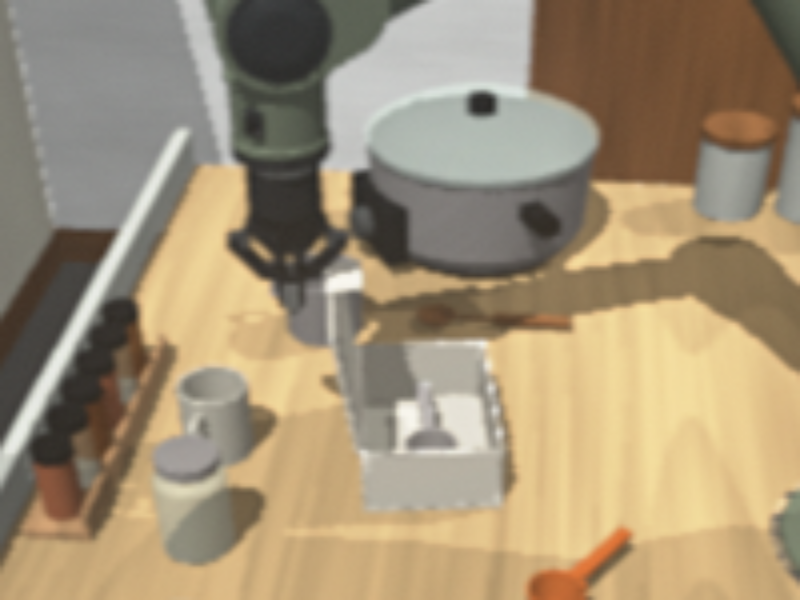

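The side view shows the closed fingers at (290,290), behind the lid's top edge at (345,275). The knuckles at (345,240) are close to the lid top, so I raise slightly before pulling.

Call:
play_rows(plan=[[[0, 0, -0.64], [0, 0, 0], 1], [[0, -0.86, 0], [0, 0, 0], 1], [[0, -0.5, 0], [0, 0, 0], 1], [[0, -0.37, 0], [0, 0, 0], 1], [[0, -0.5, 0.02], [0, 0, 0], 1], [[0, -0.5, 0.05], [0, 0, 0], 1], [[0, -0.46, 0.05], [0, 0, 0], 1], [[0, 0, 0], [0, 0, 0], 1]])

```text
clock: 19.0
position: [0.5851, -0.1112, 0.2347]
tool_rot: [-3.141, 0.0, 1.722]
force: [0.6, 0.1, 0.1]
grip_width: -0.0
finger_force: 0.0
```

Run:
```python
from h import *
b()
```

```text
t 19.0 p [ 0.5851 -0.1112  0.2347] rpy [-3.141  0.     1.722] F [0.6 0.1 0.1] w -0.0 ff 0.0 q [ 0.59  0.58 -0.75  1.66  0.44  1.07 -0.13]
bin mm [ 58.8  -0.  234.7]
```

Call:
play_rows(plan=[[[0, -0.69, 0.24], [0, 0, 0], 1], [[0, -0.69, 0.28], [0, 0, 0], 1], [[0, -0.6, 0.4], [0, 0, 0], 1], [[0, -0.6, 0.45], [0, 0, 0], 1], [[0, 0, 0], [0, 0, 0], 1]])

```text
clock: 19.62
position: [0.5216, -0.1207, 0.2002]
tool_rot: [-3.14, -0.0, 1.722]
force: [0.8, -0.4, 0.4]
grip_width: 0.0
finger_force: 0.0
```

Run:
```python
from h import *
b()
f=grab_frame("side"); cv2.imwrite("pics/s3.png",cv2.resize(f["pixels"][60:220,150:350,::-1],(800,600)))
```

```text
t 19.62 p [ 0.5216 -0.1207  0.2002] rpy [-3.14  -0.     1.722] F [ 0.8 -0.4  0.4] w 0.0 ff 0.0 q [ 0.66  0.53 -0.75  1.85  0.44  0.93 -0.14]
bin mm [-5.500e+00  1.000e-01  2.002e+02]
```

View pics/s3.png

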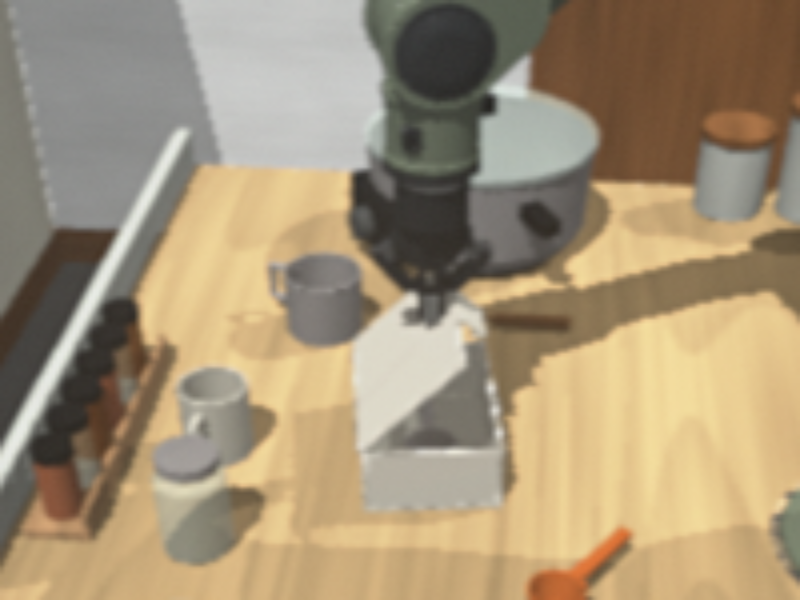

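The lid is now about half down: it spans (360,440) to (460,370), with the fingertips on its outer face at (430,315). I continue along the arc.

Call:
play_rows(plan=[[[0, -0.48, 0.53], [0, 0, 0], 1], [[0, -0.48, 0.58], [0, 0, 0], 1], [[0, -0.34, 0.62], [0, 0, 0], 1], [[0, -0.34, 0.66], [0, 0, 0], 1], [[0, -0.2, 0.4], [0, 0, 0], 1], [[0, -0.2, 0.4], [0, 0, 0], 1], [[0, 0, 0], [0, 0, 0], 1]])

```text
clock: 20.55
position: [0.4715, -0.1281, 0.1204]
tool_rot: [-3.141, -0.0, 1.723]
force: [1.0, 0.2, -0.0]
grip_width: 0.0001
finger_force: 0.0
```

Run:
```python
from h import *
b()
```

```text
t 20.55 p [ 0.4715 -0.1281  0.1204] rpy [-3.141 -0.     1.723] F [ 1.   0.2 -0. ] w 0.0001 ff 0.0 q [ 0.66  0.58 -0.69  2.03  0.55  0.72 -0.22]
bin mm [-56.    0.3 120.4]
```

Call:
play_rows(plan=[[[0, -0.3, 0], [0, 0, 0], 1], [[0, 0, 0.15], [0, 0, 0], 1], [[0, 0, 0.1], [0, 0, 0], 1], [[0, 0, 0.1], [0, 0, 0], 1], [[0, 0, 0], [0, 0, 0], 1]])

```text
clock: 21.18
position: [0.4643, -0.1295, 0.1121]
tool_rot: [-3.142, 0.0, 1.723]
force: [1.1, -0.6, -0.7]
grip_width: -0.0003
finger_force: 0.0
```

Call:
play_rows(plan=[[[0, 0, 0.08], [0, 0, 0], 1], [[0, 0, 0.08], [0, 0, 0], 1], [[0, 0, 0], [0, 0, 0], 1]])

```text
clock: 21.55
position: [0.4644, -0.1293, 0.1079]
tool_rot: [3.142, -0.0, 1.723]
force: [0.0, 0.5, 0.3]
grip_width: 0.0001
finger_force: 0.0
```

Call:
play_rows(plan=[[[0, 0, 0.08], [0, 0, 0], 1], [[0, 0, 0.08], [0, 0, 0], 1], [[0, 0, 0], [0, 0, 0], 1]])

```text
clock: 21.92
position: [0.4645, -0.1293, 0.1046]
tool_rot: [3.141, 0.001, 1.723]
force: [-6.0, 0.0, 20.3]
grip_width: 0.0001
finger_force: 10.1
```

Run:
```python
from h import *
b()
f=grab_frame("side")
P,u,v=world(f); c,a=np.array([.527,-.120]),.151
B=(P[:,:2]-c)@np.array([[np.cos(a),-np.sin(a)],[np.sin(a),np.cos(a)]])
k=(P[:,2]>.08)&(P[:,2]<.15)&(B[:,1]>.03)&(B[:,1]<.11)
for x in np.arange(-.09,.08,.02):
    q=k&(abs(B[:,0]-x)<.01)
    if q.sum()>3: print(round(x,2),q.sum(),np.median(P[q,2]).round(4))
```

```text
t 21.93 p [ 0.4645 -0.1293  0.1046] rpy [3.141e+00 1.000e-03 1.723e+00] F [-6.   0.  20.3] w 0.0001 ff 10.1 q [ 0.65  0.6  -0.66  2.06  0.58  0.68 -0.25]
bin mm [-63.2   0.2 104.6]
-0.09 13 0.0891
-0.07 55 0.0907
-0.05 55 0.0907
-0.03 55 0.0909
-0.01 56 0.0908
0.01 54 0.0906
0.03 56 0.0905
0.05 57 0.0902
0.07 51 0.09
```

The lid's top is flat at about 0.0905 m over its whole length, so it is shut. I retreat and check.

Call:
play_rows(plan=[[[0, 0, -0.3], [0, 0, 0], 1], [[0, 0, -0.8], [0, 0, 0], 1], [[0, 0, -1], [0, 0, 0], 1], [[0, 0, -1], [0, 0, 0], 1], [[0, 0, -1], [0, 0, 0], 1], [[0, 0, -1], [0, 0, 0], 1], [[0, 0, -1], [0, 0, 0], 1], [[0, 0, 0], [0, 0, 0], 1], [[0, 0, 0], [0, 0, 0], 1]])

```text
clock: 23.1
position: [0.4641, -0.1294, 0.2561]
tool_rot: [-3.141, -0.0, 1.723]
force: [0.0, -0.5, 0.3]
grip_width: 0.0
finger_force: 0.0
```

Run:
```python
from h import *
b()
f=grab_frame("side"); cv2.imwrite("pics/s4.png",cv2.resize(f["pixels"][60:220,150:350,::-1],(800,600)))
for n in ("side","wrist"):
    f=grab_frame(n)
    P,u,v=world(f); c,a=np.array([.527,-.120]),.151
    B=(P[:,:2]-c)@np.array([[np.cos(a),-np.sin(a)],[np.sin(a),np.cos(a)]])
    k=(P[:,2]>.08)&(P[:,2]<.12)&(abs(B[:,1])<.10)&(abs(B[:,0])<.075)
    A=np.c_[B[k,0],np.ones(k.sum())]; print(n,k.sum(),np.linalg.lstsq(A,P[k,2],rcond=None)[0])
```

```text
t 23.1 p [ 0.4641 -0.1294  0.2561] rpy [-3.141 -0.     1.723] F [ 0.  -0.5  0.3] w 0.0 ff 0.0 q [ 0.8   0.38 -0.83  1.92  0.33  0.98 -0.02]
bin mm [-6.360e+01  1.000e-01  2.561e+02]
side 905 [-0.00272284  0.09077368]
wrist 21394 [0.00066309 0.0913108 ]
```

View pics/s4.png

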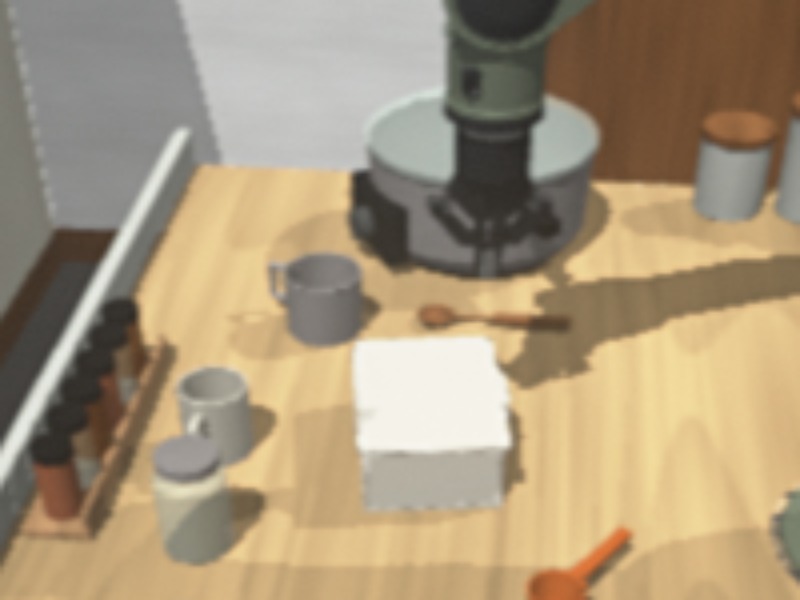

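The lid lies flat on the bin (corners about (355,345) to (510,440)). Its slope is about 0 rad and its top is 91 mm up, the arm is clear, and the nearby bystanders are where they were.

```bash
python3 -c "from workcell import bot; print(bot.job_done())"
```

```text
the job is handed in; nothing more can be done
None
```

The steel scoop is standing upright inside the bin and the lid is fully shut past its catch; I handed the job in at about 23 s, with the arm clear and nothing else on the counter touched.

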